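Open the clamshell test fixture after a meter test

TASK

The test of the panel meter in the closed clamshell fixture is finished: press down the release tab at the front of the fixture so that the spring lifts the lid, then push the lid over backwards until it lies against its stop, fully open, and move clear. Only push with the fingertips or the outside of the fingers, lightly: do not grip or force the lid or the tab, do not pick anything up, leave the tested meter in its nest and the other things on the mat where they are.

Things in the scene. Friction and masses are not known exactly. Their poses are not given: they have to be found in the camera images.
- fixture: the clamshell test fixture, screwed down: a dark block 140 mm deep (x), 120 mm wide (y), 60 mm high on a foot plate 176 x 156 x 6 mm; origin under the block's centre at the height of the work surface; its front with the release tab is its own -x side and faces the robot within 0.4 rad of world -x; the hinge is at its +x side; z up
- tab_press (a point): the point to press: on top of the release tab, 12 mm from its outer end. The tab is the flat steel paddle, 44 mm wide, that sticks out 50 mm from the front (-x) of the fixture, its top 35 mm high, 114 mm in front of the fixture's centre; it is one piece with the hook that holds the lid's front lip, 35 mm above the tab and 33 mm behind this point. Moves with the tab, axes as the fixture's at rest
- release_tab (a joint): angle of the release tab, rad: 0 at rest, hook engaged; 0.22 fully down; the hook lets go of the lid at about 0.13. It tips about a pin 38 mm behind the press point and springs back when let go; pressing straight down takes about 2 N to start and 4 N fully down (8 mm lower), where it meets a hard stop
- lid (a joint): angle of the lid about its hinge, rad: 0 closed and latched; a spring lifts the released lid in 1 to 2 s to 0.8 (front edge 160 mm high); 1.57 upright; 1.92 fully open, at its stop. Between 0.8 and upright it falls back if let go (0.14 N m or less to turn); past upright it sinks slowly to the stop. Push it up and back along its arc: a level push on the edge may stick by friction
- lid_front (a point): middle of the lower front edge of the lid; moves with it, 132 mm from the hinge axis; z out of the lid's upper face, -x away from the hinge. The lid is an aluminium frame 124 mm deep, 108 mm wide, 12 mm thick, its top 73 mm high when closed, with a clear window 56 x 56 mm; the front bar is 38 mm deep and a lip 36 mm wide, 4 mm thick sticks out 8 mm in its middle
- hinge (a point): middle of the lid's hinge axis, fixed: along the fixture's y, 66 mm behind (+x of) the fixture's centre, 66 mm above the work surface; axes parallel to the fixture's. The closed lid's underside lies 5.5 mm below the axis. Two hinge lugs, up to 74 mm high, stand at its ends (y = +-54 mm), two stop posts, 82 mm high, 14 mm behind it
- tested_meter: the panel meter just tested, loose in the nest under the lid: white case, black face upwards, 72 x 72 mm, its face just below the fixture's deck (58 mm above the work surface); origin at the centre of its underside. It stays there
- nest (a point): where the tested meter's origin belongs, 6 mm above the work surface under the fixture's centre
- meter_a: a waiting panel meter standing face up on the mat near the fixture: 72 x 72 mm, 52 mm high; origin at the centre of its underside. Leave it
- meter_b: another waiting panel meter near the fixture, the same as meter_a. Leave it
- screwdriver: a screwdriver lying on the mat, 160 mm long; origin under its middle, handle to its -x. Leave it
- screw_tray: a small open grey tray 80 x 60 mm, 25 mm high, on the mat; origin at the centre of its underside. Leave it

How it is judged (in metres and radians):
On the way, in this order (a step that is already met when the one before it is completed fails the run):
1. the release tab is pressed down far enough to let go of the lid (value of joint release_tab above 0.14 rad), for 0.02 s.
2. the lid has sprung up (value of joint lid above 0.5 rad), for 0.1 s.
3. the lid is pushed over to its stop (value of joint lid above 1.82 rad), for 0.2 s.
At the end, for the whole second after the job is handed in: the lid leans at rest against its stop (angle over 1.82 of 1.92 rad), the release tab is back up (under 0.05 rad), the tested meter lies in its nest (within 8 mm), and the other things are within 20 mm of where they stood (value of joint lid above 1.82 rad and velocity of joint lid below 0.05 rad/s and value of joint release_tab below 0.05 rad and distance between tested_meter and nest below 0.008 m and distance of each of meter_a, meter_b, screwdriver, screw_tray from where it was at the start of the episode below 0.02 m); the robot touches nothing.
It fails at once if the tested meter is lifted or shifted in its nest by more than 8 mm (distance between tested_meter and nest above 0.008 m).
It fails at once if a meter, the screwdriver or the tray on the mat is moved by more than 20 mm (distance of any of meter_a, meter_b, screwdriver, screw_tray from where it was at the start of the episode above 0.02 m).
It fails at once if the lid is gripped or forced (more than 35 N from the fingers) (contact force between the fingers and lid above 35 N).
It fails at once if the release tab is gripped or forced (more than 35 N from the fingers) (contact force between the fingers and release_tab above 35 N).
It also fails if it takes over 38 s, if anything falls off the work surface, if the arm or the gripper's body presses on something with over 40 N, if the wrist force passes 120 N, or if a joint passes its speed limit or range.

ROBOT

A 6-joint arm with a two-finger parallel gripper is mounted at the origin on the work surface. World frame = base frame: x ahead of the robot, y to its left, z up, the work surface at z = 0. Lengths are in mm, angles in degrees, forces in N, time in s.
With the tool pointing down it reaches from about 375 to 900 mm from the base axis. Payload 3.1 kg.
Tool frame: the origin (TCP) lies at the centre of the arm's flange, where the gripper is bolted on; the fingertips stand 173 mm ahead of it and the grasp point (between the pads) lies 155 mm ahead of it; z points along the fingers, y is the line along which they close (so a half turn about z gives the same grasp; the last joint's range is limited). The gripper opens to 85 mm and grips with 20 to 120 N. Pads are 22 mm wide; open, the fingers measure 114 mm over their backs; the gripper's body (76 mm by 85 mm) begins 54 mm behind the grasp point. The pads swing forward as they close: fully open they stand 13 mm farther back than shut.
Start: joints at [-78.237, 30.224, 82.088, -0, 67.689, -10.227], TCP at [234.05, -579.499, 404.71] pointing down, gripper open.
Joint ranges: [-176.69, 176.69], [-43.24, 126.21], [12.49, 139.97], [-82, 262], [0, 151.66], [-163.58, 163.58]. Speed limits (degrees/s): [159.86, 159.86, 180, 180, 180, 180].

INTERFACE

Orientations are given as a 3x3 rotation matrix whose columns are the frame's x, y, z axes.
In Python, from plant import robot gives the robot as it stands.
- The arm moves only by the tool advance, called after ">>>" as a command line: name --argument value ..., lists and objects as JSON in quotes. Schema: {"type":"object","properties":{"plan":{"type":"string"},"jaw":{"type":"number"},"clamp_n":{"type":"number"},"only":{"type":"string"},"quiet":{"type":"boolean"},"lines":{"type":"string"}},"required":["plan"],"additionalProperties":false}. plan is a string of 1 to 10 rows, one to a line, with the numbers parted by commas; each row has 4 numbers: dx, dy, dz in mm, then a turn about the tool's z in degrees; each row is the pose to reach, as a shift and turn from the pose commanded when the call began, along the tool's axes at that moment; what a row does not reach only later rows make up. A row lasts 1/8 s, in which the tool goes at most 62.5 mm and 10.7 degrees, less where a joint would pass 70% of its speed; a pose out of reach is approached as far as the arm can. jaw is the opening from 0.0 (shut) to 1.0 (fully open), set as the call begins (left out keeps the last). The fingers move at their own pace and stop on an object; clamp_n is the grip in N (left out, the last holds). Time passes only in rows, so rows that do not move let the fingers close. The tool returns the time, the measured TCP pose, the force, the opening and the grip force at its end. only (a regular expression) keeps the lines of the reply that match it, lines (a string "A,B") keeps lines A to B, and quiet returns only ok. Input that does not fit is refused with a message, and nothing moves.
- robot.observe(): the state, without advancing time (a new reading comes with each control period).
- robot.camera(name): name is "scene" or "side" or "wrist"; returns a dict with "image" (480x640x3 uint8, blue, green, red), "vfov" (degrees; the focal length in pixels is half the picture's height over the tangent of half this angle, whatever the lens; pixels are square), "cx", "cy" (the principal point, pixels), "k1" (the pictures are not rectified: a ray, as slopes to the right and down, at radius r is drawn at 1 + k1 r^2 times it, then the intrinsics apply), "world_from_camera" (4x4, takes a point from camera to world coordinates). Camera axes: x right, y up, looking along -z (the intrinsics and any distortion apply to the point x, -y, -z); pixel columns grow to the right and rows downward; lengths in mm; the calibration is good to about 2 mm. A picture is of the moment at which its call begins. There is no depth.
- robot.job_done(): hands the job in; it is judged then, once.
The state is a dict: "time": time; "joint_pos": joint angles; "joint_vel": joint speeds; "joint_torque": joint torques, N m; "ee_pos": TCP position; "tool_rot": TCP orientation; "ft_force": force on the tool from outside, world axes, zero at the start; "moment": the same for the moment, N m; "finger_gap": opening from 0.0 (shut) to 1.0 (fully open); "grasp_force": force on a finger pad.
Only numpy, scipy, OpenCV 4.12 (cv2) and the standard library are available. Lean on these libraries where they do the work, as an engineer would, in place of code of your own. Each camera call takes 0.05 s, during which the arm holds its last target. There are 200 camera calls.

## Working session

There is one attempt and no reset: what is moved stays moved. The work goes in short steps, Python scripts to look and compute and a tool call to move; the robot and the scene stay as the last step left them, time stands still between calls to the robot, and variables do not carry over. Pictures are saved under pics/ and viewed, at most 10 in all, crops included, and the job is handed in when it is done.

```bash
ls; mkdir -p pics
```

Run:
```python
from plant import robot
import cv2,numpy as np
for n in ("scene","side"):
    c=robot.camera(n); cv2.imwrite(f"pics/{n}0.png",c["image"])
    print(n,{k:(np.round(v,3).tolist() if k!='image' else 0) for k,v in c.items()})
o=robot.observe(); print(o)
```

```text
pics
plant.py
scene {'image': 0, 'vfov': 55.282, 'cx': 315.771, 'cy': 237.782, 'k1': -0.11, 'world_from_camera': [[-0.776, -0.52, 0.357, 891.181], [0.631, -0.631, 0.451, 389.811], [-0.01, 0.575, 0.818, 713.81], [0.0, 0.0, 0.0, 1.0]]}
side {'image': 0, 'vfov': 44.185, 'cx': 322.844, 'cy': 241.595, 'k1': 0.037, 'world_from_camera': [[-0.756, 0.452, -0.473, 31.479], [-0.655, -0.514, 0.554, 644.682], [0.007, 0.729, 0.685, 882.809], [0.0, 0.0, 0.0, 1.0]]}
{'time': 0.1, 'joint_pos': array([-7.82373440e+01,  3.02760214e+01,  8.21498830e+01,  1.36932984e-03,
        6.76880415e+01, -1.02279669e+01]), 'joint_vel': array([ 0.0415223 , -0.1093451 , -0.20085205, -0.04315371,  0.02040571,
        0.02409193]), 'joint_torque': array([ 1.38719038e-04, -4.43303168e+01, -1.78586036e+01, -2.65426906e-04,
        3.89016655e-03,  2.06765003e-05]), 'ee_pos': array([ 233.9942217 , -579.21554108,  403.80092094]), 'tool_rot': array([[ 9.27248628e-01,  3.74446037e-01, -3.83772899e-04],
       [ 3.74446046e-01, -9.27246650e-01,  1.95147513e-03],
       [ 3.74869994e-04, -1.95320489e-03, -9.99998022e-01]]), 'ft_force': array([0.67823091, 0.21990139, 0.08880579]), 'moment': array([-0.04517282,  0.00099446, -0.00091316]), 'grasp_force': 0.0, 'finger_gap': 1.0008869399581806}
```

View pics/scene0.png

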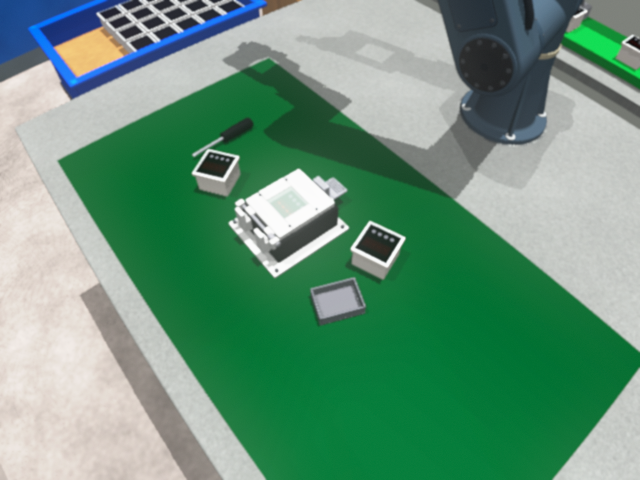

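View pics/side0.png

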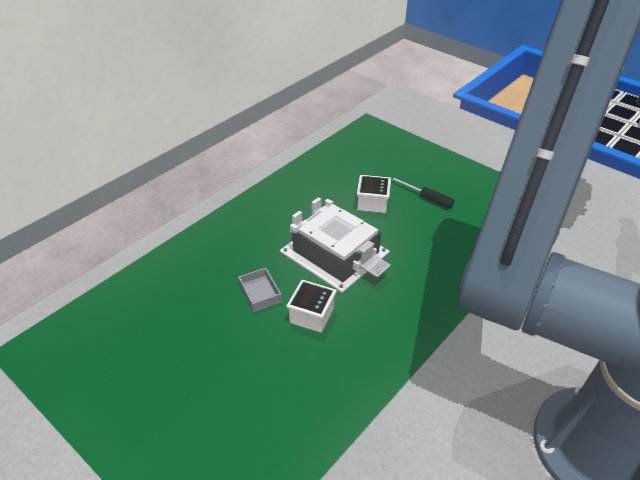

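The scene view shows the fixture at about (290,215) with its tab at (330,187). The side view shows it at (337,245) with its tab at (374,264). The meters stand on both sides, with the tray and screwdriver further off. I'll enlarge both to read the corners.

Create h.py:
```python
import numpy as np, cv2
def ray(c,px):
    f=240/np.tan(np.radians(c["vfov"])/2)
    d=(np.array(px,float)-[c["cx"],c["cy"]])/f
    u=d.copy()
    for _ in range(20): u=d/(1+c["k1"]*(u@u))
    M=np.array(c["world_from_camera"]); v=M[:3,:3]@np.array([u[0],-u[1],-1])
    return M[:3,3],v/np.linalg.norm(v)
def plane(c,px,z):
    o,v=ray(c,px); return o+v*(z-o[2])/v[2]
def tri(c1,p1,c2,p2):
    (a,u),(b,v)=ray(c1,p1),ray(c2,p2)
    s=np.linalg.lstsq(np.c_[u,-v],b-a,rcond=None)[0]
    p,q=a+s[0]*u,b+s[1]*v
    return (p+q)/2,np.linalg.norm(p-q)
def proj(c,P):
    f=240/np.tan(np.radians(c["vfov"])/2)
    q=np.linalg.inv(np.array(c["world_from_camera"]))@np.r_[P,1]
    u=np.array([q[0],-q[1]])/-q[2]
    return u*(1+c["k1"]*(u@u))*f+[c["cx"],c["cy"]]
```

Run:
```python
import cv2,numpy as np
a=cv2.imread('pics/scene0.png')[160:280,222:355];b=cv2.imread('pics/side0.png')[190:310,270:403]
r=lambda i:cv2.resize(i,None,fx=6,fy=5*1.0,interpolation=cv2.INTER_CUBIC)
cv2.imwrite('pics/z1.png',cv2.resize(a,None,fx=5,fy=5,interpolation=cv2.INTER_CUBIC))
cv2.imwrite('pics/z2.png',cv2.resize(b,None,fx=5,fy=5,interpolation=cv2.INTER_CUBIC))
```

```text
(no output)
```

View pics/z1.png

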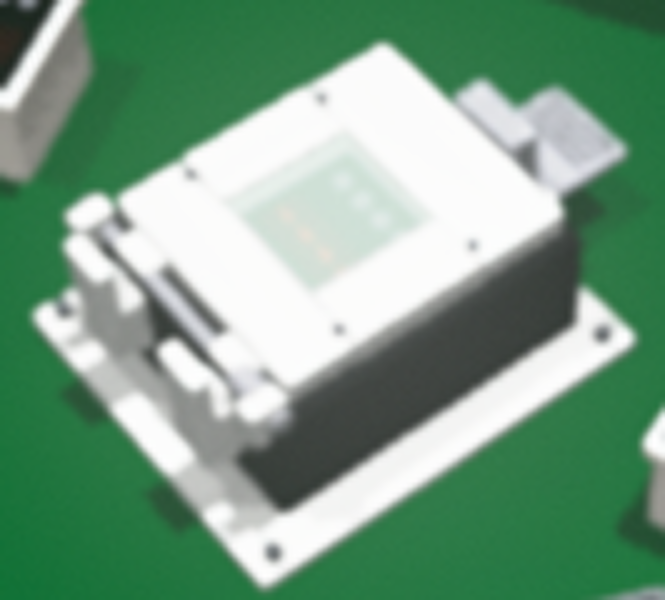

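View pics/z2.png

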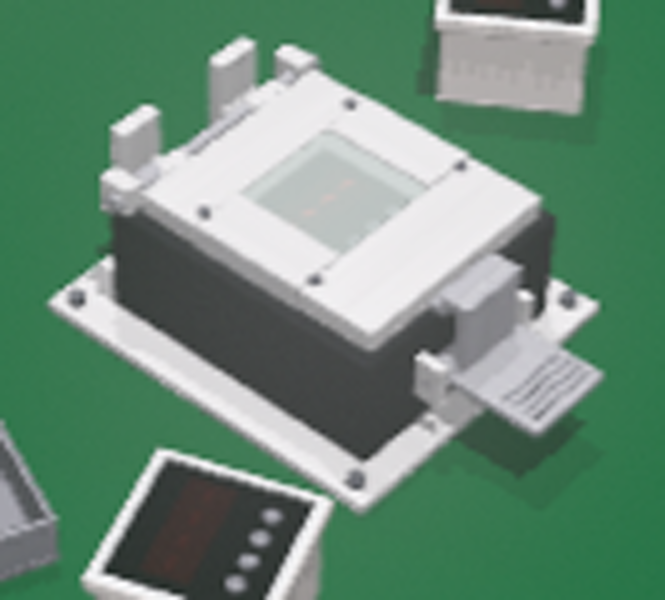

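The crops (5x) show the foot plate corners, the lid corners and the tab's outer corners clearly in both views. Next I triangulate them.

Create m.py:
```python
from plant import robot
from h import *
S,D=robot.camera("scene"),robot.camera("side")
s=lambda x,y:(x/5-.4+222,y/5-.4+160)
d=lambda x,y:(x/5-.4+270,y/5-.4+190)
pts=dict(footFL=(s(635,338),d(365,507),(-88,78,6)),footBL=(s(266,586),d(50,301),(88,78,6)),
 lidFR=(s(385,43),d(540,203),(-58-0,-54,73)),lidFL=(s(563,210),d(372,337),(-58,54,73)),
 lidBR=(s(120,197),d(317,70),(66,-54,73)),lidBL=(s(288,388),d(148,197),(66,54,73)),
 tabOR=(s(557,88),d(602,375),(-126,-22,35)),tabOL=(s(627,150),d(535,431),(-126,22,35)))
W,L=[],[]
for k,(a,b,m) in pts.items():
    p,e=tri(S,a,D,b); print(k,p.round(1),'miss',e.round(1),'z expected',m[2])
    W.append(p);L.append(m)
W,L=np.array(W),np.array(L,float)
w,l=W[:,:2]-W[:,:2].mean(0),L[:,:2]-L[:,:2].mean(0)
yaw=np.arctan2((l[:,0]*w[:,1]-l[:,1]*w[:,0]).sum(),(l*w).sum())
R=np.array([[np.cos(yaw),-np.sin(yaw)],[np.sin(yaw),np.cos(yaw)]])
t=W[:,:2].mean(0)-R@L[:,:2].mean(0)
print('yaw',yaw,np.degrees(yaw),'origin',t,'dz',(W-L)[:,2].mean())
print((W[:,:2]-(L[:,:2]@R.T+t)).round(1))
print('press',R@[-114,0]+t,'hinge',R@[66,0]+t)
```

```bash
python3 m.py
```

```text
footFL [515.9  17.    2.7] miss 2.7 z expected 6
footBL [691.6  15.9   3.8] miss 3.4 z expected 6
lidFR [ 532.1 -114.1   69.2] miss 0.5 z expected 73
lidFL [533.6  -6.8  70. ] miss 0.6 z expected 73
lidBR [ 654.6 -116.    70.4] miss 2.3 z expected 73
lidBL [656.6 -10.   67. ] miss 3.1 z expected 73
tabOR [473.1 -80.5  32.5] miss 1.8 z expected 35
tabOL [474.  -36.9  33.7] miss 1.6 z expected 35
yaw -0.031833119985174095 -1.8239034238840295 origin [595.30526086 -61.8548646 ] dz -3.095262573653031
[[ 6.1 -1.9]
 [ 5.8  2.5]
 [-3.5 -0.1]
 [-5.4 -0.7]
 [-4.9  1.9]
 [-6.4 -0. ]
 [ 4.4 -0.6]
 [ 4.  -1.1]]
press [481.36301679 -58.2265018 ] hinge [661.27182321 -63.9554957 ]
```

The x residuals for the lid all have the same sign, so my assumed lid extent was off. It should run from -66 to 58 mm, since the front edge is 132 mm from the hinge. I'll refit with that.

```bash
sed -i 's/(-58-0,-54/(-66,-54/;s/(-58,54/(-66,54/;s/(66,-54/(58,-54/;s/(66,54,73)/(58,54,73)/' m.py; python3 m.py | tail -11
```

```text
tabOL [474.  -36.9  33.7] miss 1.6 z expected 35
yaw -0.023577959505259472 -1.3509175691817303 origin [599.47180863 -61.71019395] dz -3.095262573653031
[[ 2.6 -1.4]
 [ 2.3  1.7]
 [-0.1  0.1]
 [-1.1 -0.6]
 [-1.5  1.1]
 [-2.2 -0.9]
 [ 0.1  0.3]
 [ 0.  -0.2]]
press [485.50349461 -59.0225556 ] hinge [665.45346412 -63.2661951 ]
```

The refit residuals are about 2 mm or less. That puts the press point at (485,-59), yaw at about -1.3° and the hinge at (665,-63). I'll shut the fingers and move above the tab, aiming 3 mm outward so the gripper body clears the rising lid.

>>> advance --plan "30,-27,0,2\n75,-70,0,5\n130,-119,0,10\n182,-167,10,16\n235,-216,20,20\n285,-262,30,23.3\n335,-308,40,23.3\n380,-350,50,23.3\n410,-377,50,23.3\n425.3,-389.5,50,23.3" --jaw 0 --clamp_n 20

```text
time: 1.55
ee_pos: [483.1, -56.5, 354.5]
tool_rot: [[1.0, -0.021, -0.0], [-0.021, -1.0, 0.0], [-0.0, -0.0, -1.0]]
ft_force: [-0.8, -0.1, 0.1]
finger_gap: 0.004
grasp_force: 0.0
```

>>> advance --plan "0,0,0,0\n0,0,0,0"

```text
time: 1.8
ee_pos: [482.4, -59.3, 354.7]
tool_rot: [[1.0, -0.022, -0.0], [-0.022, -1.0, -0.0], [-0.0, 0.0, -1.0]]
ft_force: [-0.1, -0.4, -0.3]
finger_gap: 0.003
grasp_force: 0.0
```

Run:
```python
from plant import robot
import cv2
a=robot.camera("side")["image"][140:320,250:430];b=robot.camera("wrist")["image"]
cv2.imwrite('pics/w1.png',cv2.hconcat([cv2.resize(a,(400,400)),cv2.resize(b,(400,300)) if 0 else cv2.copyMakeBorder(cv2.resize(b,(400,300)),0,100,0,0,0)]))
o=robot.observe();print(o['ee_pos'],o['tool_rot'],o['ft_force'])
```

```text
[482.26219927 -60.07563392 354.78988318] [[ 9.99702704e-01 -2.43823105e-02 -8.14419873e-05]
 [-2.43823318e-02 -9.99702670e-01 -2.71947103e-04]
 [-7.47870734e-05  2.73852000e-04 -9.99999960e-01]] [ 0.81249637 -0.07790824 -0.77472476]
```

View pics/w1.png

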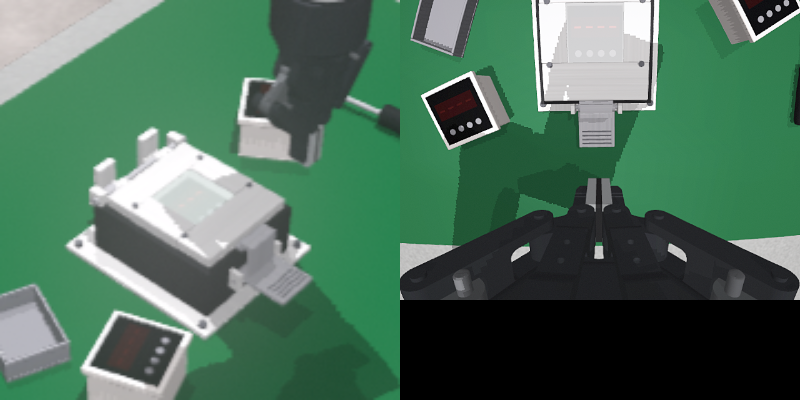

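The wrist view shows the closed fingers (598,185) lined up with the tab (597,125), with nothing in the way. Now I descend to just above the tab.

>>> advance --plan "0,0,30,0\n0,0,70,0\n0,0,105,0\n0,0,130,0\n0,0,138,0\n0,0,138,0"

```text
time: 2.65
ee_pos: [482.5, -59.9, 216.7]
tool_rot: [[1.0, -0.024, -0.0], [-0.024, -1.0, 0.0], [-0.0, -0.0, -1.0]]
ft_force: [0.2, 0.0, -0.4]
finger_gap: -0.0
grasp_force: 0.0
```

>>> advance --plan "0,0,3,0\n0,0,6,0\n0,0,9,0\n0,0,9,0"

```text
time: 3.15
ee_pos: [482.8, -59.1, 207.9]
tool_rot: [[1.0, -0.023, 0.001], [-0.023, -1.0, -0.0], [0.001, 0.0, -1.0]]
ft_force: [-0.6, -0.0, 1.0]
finger_gap: 0.0
grasp_force: 0.6
```

>>> advance --plan "0,0,2,0\n0,0,3,0\n0,0,4,0\n0,0,5,0\n0,0,5,0"

```text
time: 3.78
ee_pos: [482.9, -59.2, 202.8]
tool_rot: [[1.0, -0.023, 0.001], [-0.023, -1.0, -0.0], [0.001, 0.0, -1.0]]
ft_force: [1.3, 0.6, 4.2]
finger_gap: 0.002
grasp_force: 1.7
```

>>> advance --plan "0,0,1,0\n0,0,1.5,0\n0,0,1.5,0"

```text
time: 4.15
ee_pos: [482.8, -59.2, 201.3]
tool_rot: [[1.0, -0.023, 0.001], [-0.023, -1.0, -0.0], [0.001, 0.0, -1.0]]
ft_force: [2.5, 0.2, 3.9]
finger_gap: -0.001
grasp_force: 1.9
```

Run:
```python
from plant import robot
import cv2
cv2.imwrite('pics/s2.png',cv2.resize(robot.camera("side")["image"][140:320,250:430],(540,540)))
```

```text
(no output)
```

View pics/s2.png

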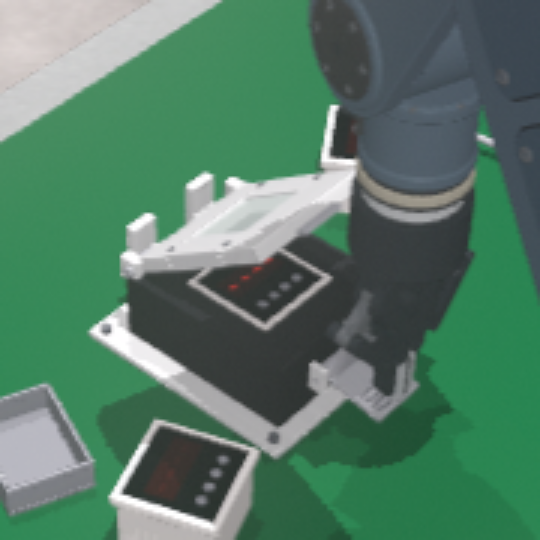

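The lid is released and rising, with its front edge at about (350,190), and the meter is still in its nest. I'll press 1 mm more to be sure of the tab, hold, then back off forwards and up.

>>> advance --plan "0,0,1,0\n0,0,1,0"

```text
time: 4.45
ee_pos: [482.8, -59.2, 200.9]
tool_rot: [[1.0, -0.023, 0.001], [-0.023, -1.0, -0.0], [0.001, 0.0, -1.0]]
ft_force: [1.6, 0.8, 9.8]
finger_gap: -0.007
grasp_force: 4.7
```

>>> advance --plan "0,0,-4,0\n-3,0,-8,0\n-12,0,-12,0\n-30,0,-14,0\n-45,0,-16,0\n-45,0,-16,0\n-45,0,-16,0\n-45,0,-16,0"

```text
time: 5.45
ee_pos: [438.2, -58.3, 216.2]
tool_rot: [[1.0, -0.023, 0.001], [-0.023, -1.0, -0.0], [0.001, 0.0, -1.0]]
ft_force: [-0.4, 0.1, -0.9]
finger_gap: 0.003
grasp_force: 0.0
```

>>> advance --plan "0,0,0,0\n0,0,0,0\n0,0,0,0\n0,0,0,0"

```text
time: 5.95
ee_pos: [437.6, -58.0, 216.2]
tool_rot: [[1.0, -0.023, 0.0], [-0.023, -1.0, -0.0], [0.0, 0.0, -1.0]]
ft_force: [-1.0, -0.6, 0.3]
finger_gap: 0.003
grasp_force: 0.0
```

Run:
```python
from plant import robot
import cv2
for n in("side","scene"):
    i=robot.camera(n)["image"]; cv2.imwrite(f'pics/{n}3.png',i)
    i=i[140:320,250:430] if n=="side" else i[130:280,200:350]
    j=cv2.resize(i,(400,400)); k=j if n=="side" else cv2.hconcat([k,j])
cv2.imwrite('pics/s3.png',k)
```

```text
(no output)
```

View pics/s3.png

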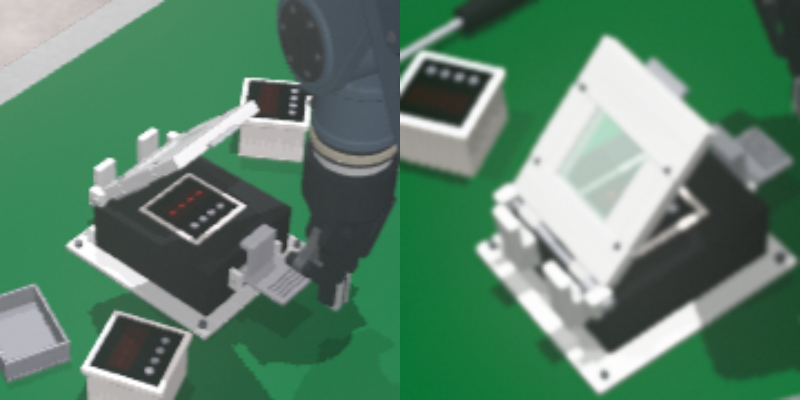

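The lid rests half open at about 45° and the tab has sprung back up. The nested meter is undisturbed. Before pushing I rise in front of the lid and check the height of its edge.

>>> advance --plan "0,0,-30,0\n0,0,-70,0\n0,0,-95,0\n0,0,-104,0\n30,0,-104,0\n60,0,-104,0\n60,0,-104,0"

```text
time: 6.92
ee_pos: [499.1, -59.7, 319.6]
tool_rot: [[1.0, -0.022, 0.001], [-0.022, -1.0, -0.0], [0.001, 0.0, -1.0]]
ft_force: [-0.4, -0.2, 0.8]
finger_gap: -0.001
grasp_force: 0.0
```

Run:
```python
from plant import robot
from h import *
S,D=robot.camera("scene"),robot.camera("side")
f=lambda x,y:((x-400)*.375+200-.3,y*.375+130-.3); g=lambda x,y:(x*.45+250-.3,y*.45+140-.3)
p,e=tri(S,f(606,37),D,g(258,105)); print('lid FR upper corner',p,e)
R=lambda a:np.array([[np.cos(a),-np.sin(a)],[np.sin(a),np.cos(a)]])
print('fixture frame',R(.0236)@(p[:2]-[599.5,-61.7]),'expect at 0.8: -21,-54,165')
b=cv2.resize(D["image"][140:320,250:430],(500,500)); cv2.imwrite('pics/s4.png',b)
```

```text
lid FR upper corner [ 573.02480009 -118.27496455  156.63639309] 1.5925916137300409
fixture frame [-25.13278221 -57.18396701] expect at 0.8: -21,-54,165
```

View pics/s4.png

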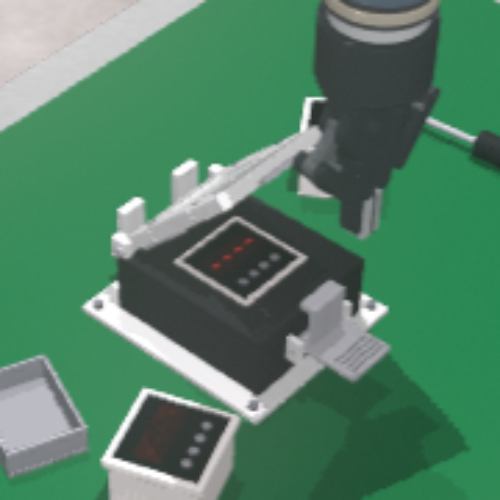

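The corner measures 157 mm high, or about 160 after the known -3 mm bias, which fits a lid angle near 0.78. The tip (shown at (365,230)) stands 60 mm in front of the lid, and I'll bring it under the lip and start up the arc.

>>> advance --plan "20,0,4,0\n38,0,4,0\n46,0,4,0\n52,0,3,0\n58,0,0,0\n63,0,-4,0\n68,0,-7,0\n73,0,-11,0\n78,0,-14,0\n78,0,-14,0"

```text
time: 8.28
ee_pos: [576.5, -61.4, 334.7]
tool_rot: [[1.0, -0.023, 0.003], [-0.023, -1.0, -0.001], [0.003, 0.001, -1.0]]
ft_force: [-2.3, 0.4, 2.0]
finger_gap: 0.0
grasp_force: 0.7
```

>>> advance --plan "6,0,-5,0\n12,0,-8,0\n18,0,-12,0\n25,0,-15,0\n32,0,-18,0\n38,0,-20,0\n45,0,-22,0\n52,0,-23,0\n52,0,-23,0"

```text
time: 9.4
ee_pos: [628.2, -62.5, 357.4]
tool_rot: [[1.0, -0.023, 0.001], [-0.023, -1.0, -0.0], [0.001, 0.0, -1.0]]
ft_force: [-1.0, -1.4, 0.1]
finger_gap: -0.001
grasp_force: 0.1
```

Run:
```python
from plant import robot
import cv2
cv2.imwrite('pics/s5.png',cv2.resize(robot.camera("side")["image"][110:290,250:430],(500,500)))
```

```text
(no output)
```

View pics/s5.png

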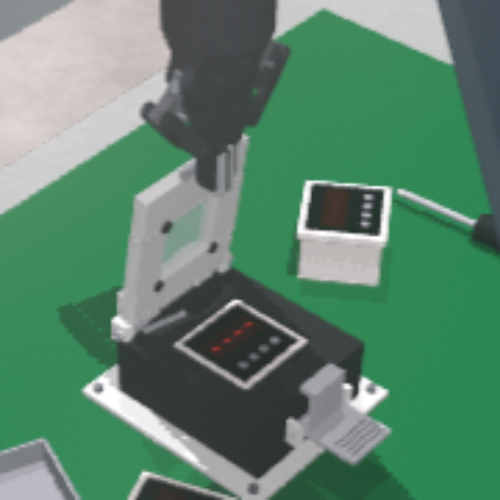

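The lid is almost upright with the fingertips against its front bar at (220,175), and the meter is still seated. I push it on past upright.

>>> advance --plan "6,0,-2,0\n12,0,-3,0\n18,0,-3,0\n24,0,-3,0\n30,0,-3,0\n36,0,-3,0\n42,0,-3,0\n46,0,-3,0\n46,0,-3,0"

```text
time: 10.58
ee_pos: [673.8, -63.5, 360.1]
tool_rot: [[1.0, -0.023, 0.0], [-0.023, -1.0, -0.0], [0.0, 0.0, -1.0]]
ft_force: [-0.8, 0.3, 0.6]
finger_gap: 0.002
grasp_force: 0.0
```

>>> advance --plan "0,0,0,0\n0,0,0,0\n0,0,0,0\n0,0,0,0\n0,0,0,0\n0,0,0,0"

```text
time: 11.32
ee_pos: [673.5, -63.5, 360.2]
tool_rot: [[1.0, -0.023, 0.0], [-0.023, -1.0, -0.0], [0.0, 0.0, -1.0]]
ft_force: [0.1, -0.5, 0.2]
finger_gap: -0.001
grasp_force: 0.0
```

>>> advance --plan "-15,0,0,0\n-40,0,0,0\n-75,0,-10,0\n-120,0,-40,0\n-160,0,-60,0\n-190,0,-60,0\n-190,0,-60,0\n-190,0,-60,0"

```text
time: 12.32
ee_pos: [484.4, -59.4, 420.6]
tool_rot: [[1.0, -0.023, 0.002], [-0.023, -1.0, -0.001], [0.002, 0.001, -1.0]]
ft_force: [0.2, 0.4, -0.1]
finger_gap: 0.001
grasp_force: 0.0
```

>>> advance --plan "0,0,0,0\n0,0,0,0\n0,0,0,0\n0,0,0,0\n0,0,0,0\n0,0,0,0\n0,0,0,0\n0,0,0,0"

```text
time: 13.32
ee_pos: [483.5, -59.1, 420.3]
tool_rot: [[1.0, -0.023, 0.0], [-0.023, -1.0, -0.0], [0.0, 0.0, -1.0]]
ft_force: [-0.3, 0.5, -0.9]
finger_gap: -0.001
grasp_force: 0.0
```

Run:
```python
from plant import robot
import cv2
for n in("side","scene"):
    i=robot.camera(n)["image"]
    i=i[130:310,230:410] if n=="side" else i[100:280,190:370]
    j=cv2.resize(i,(400,400)); k=j if n=="side" else cv2.hconcat([k,j])
cv2.imwrite('pics/s6.png',k)
```

```text
(no output)
```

View pics/s6.png

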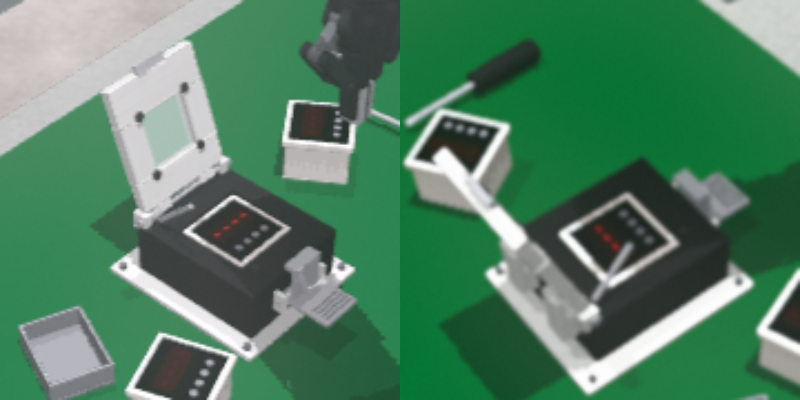

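The lid now leans back past upright, with its edge at (150,65) in the side crop. The meter is in its nest, the tab is up, and the neighbouring things haven't moved. I'll check the lid angle by triangulation and confirm it is at rest.

>>> advance --plan "0,0,0,0\n0,0,0,0\n0,0,0,0\n0,0,0,0\n0,0,0,0\n0,0,0,0\n0,0,0,0\n0,0,0,0" --lines "1,1"

```text
time: 14.42
```

Run:
```python
from plant import robot
from h import *
S,D=robot.camera("scene"),robot.camera("side")
old=cv2.imread('pics/s6.png')[:,:400]; new=cv2.resize(D["image"][130:310,230:410],(400,400))
print('change',np.abs(old.astype(int)-new)[20:260,80:240].mean())
f=lambda x,y:((x-400)*.45+190-.3,y*.45+100-.3); g=lambda x,y:(x*.45+230-.3,y*.45+130-.3)
c,s=np.cos(.0236),np.sin(.0236)
for n,a,b in (('R',f(440,153),g(190,42)),('L',f(518,240),g(105,92))):
    p,e=tri(S,a,D,b); q=p[:2]-[599.5,-61.7]; x=c*q[0]-s*q[1]
    print(n,p.round(1),e.round(1),'x_f',round(x,1),'angle',np.pi/2+np.arctan2(x-66,p[2]+3-66))
for th in (1.6,1.75,1.92):
  for y in (-54,54):
    xf=66-132*np.cos(th); z=66+132*np.sin(th)-3
    P=[599.5+c*xf+s*y,-61.7-s*xf+c*y,z]
    print(th,y,((proj(D,P)-[230,130])/.45).round(),((proj(S,P)-[190,100])/.45+[400,0]).round())
```

```text
change 0.3651388888888889
R [ 708.1 -118.7  185.5] 3.4 x_f 109.9 angle 1.9151106437983003
L [711.1 -10.3 188.8] 0.3 x_f 110.4 angle 1.909899348591071
1.6 -54 [220.  52.] [484. 116.]
1.6 54 [137. 104.] [567. 205.]
1.75 -54 [204.  45.] [461. 130.]
1.75 54 [121.  97.] [543. 221.]
1.92 -54 [187.  41.] [437. 150.]
1.92 54 [104.  92.] [517. 242.]
```

The lid angle comes out at 1.91, at the stop and at rest, so I hand the job in.

```bash
python3 -c "
from plant import robot
print(robot.job_done())"
```

```text
the job is handed in; nothing more can be done
None
```

I pressed the release tab and pushed the lid fully open to its stop (measured about 1.91 rad, at rest), with the tab back up, the meter still in its nest, nothing else visibly moved and the arm clear; the job is handed in, but no verdict was returned.

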